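# Fill the last two cells of the sauce bottle crate

### The job

Fill up the crate: put the two sauce bottles that stand on the rubber mat into the crate's two empty cells, one bottle per cell, each upright with its foot on the cell's floor, so that all six cells hold a bottle. They are glass: set them down gently in the crate without dropping or banging them, do not knock any bottle over, and leave the funnel, the tub and the ramekins where they stand.

Things in the scene. Friction and masses are not known exactly. Their poses are not given: they have to be found in the camera images.
- crate: Loose open-topped bottle crate, black lattice walls and grey partition, 216 mm long (its x) by 146 mm wide (its y), 0.9 kg, standing on the bench at any yaw. Origin: centre of its underside; z up. Outer walls 5 mm thick and 80 mm high; floor 6 mm thick; dividers 4 mm thick, their tops 62 mm above the bench. Six square cells (3 along x by 2 along y), each 66 mm clear, 70 mm from centre to centre. At the start four cells hold a bottle and two are empty.
- cell_1 (a point): Centre of one crate cell's floor, 6 mm above the bench; moves with the crate. Cell 1 lies at x -70 mm, y -35 mm in the crate's frame.
- cell_2 (a point): Centre of one crate cell's floor, 6 mm above the bench; moves with the crate. Cell 2 lies at x +0 mm, y -35 mm in the crate's frame.
- cell_3 (a point): Centre of one crate cell's floor, 6 mm above the bench; moves with the crate. Cell 3 lies at x +70 mm, y -35 mm in the crate's frame.
- cell_4 (a point): Centre of one crate cell's floor, 6 mm above the bench; moves with the crate. Cell 4 lies at x -70 mm, y +35 mm in the crate's frame.
- cell_5 (a point): Centre of one crate cell's floor, 6 mm above the bench; moves with the crate. Cell 5 lies at x +0 mm, y +35 mm in the crate's frame.
- cell_6 (a point): Centre of one crate cell's floor, 6 mm above the bench; moves with the crate. Cell 6 lies at x +70 mm, y +35 mm in the crate's frame.
- bottle_a_mid (a point): Centre of bottle a, one of six alike closed glass bottles of red-brown sauce with a white label and a red cap: half-way up, 70 mm above its foot, z along the bottle to the cap. 140 mm high, 0.24 to 0.36 kg. From the foot: straight body 54 mm across to 72 mm, shoulder narrowing to the neck at 100 mm, neck 25 mm across, red cap 28 mm across from 116 to 140 mm. Starts in a crate cell or on the mat; any bottle may be either.
- bottle_b_mid (a point): Centre of bottle b, alike in all to bottle a (half-way up, 70 mm above its foot, z to the cap).
- bottle_c_mid (a point): Centre of bottle c, alike in all to bottle a (half-way up, 70 mm above its foot, z to the cap).
- bottle_d_mid (a point): Centre of bottle d, alike in all to bottle a (half-way up, 70 mm above its foot, z to the cap).
- bottle_e_mid (a point): Centre of bottle e, alike in all to bottle a (half-way up, 70 mm above its foot, z to the cap).
- bottle_f_mid (a point): Centre of bottle f, alike in all to bottle a (half-way up, 70 mm above its foot, z to the cap).
- mat: Black ribbed rubber drip mat 140 x 260 mm (x, y), 6 mm thick, fixed to the bench; origin at the centre of its underside. Two bottles stand on it at the start.
- funnel: Bystander: blue plastic funnel standing upside down on its 100 mm mouth, 105 mm high, loose; origin at the centre of its underside.
- tub: Bystander: cream tub with green lid, 108 mm across, 76 mm high, loose; origin at the centre of its underside.
- ramekins: Bystander: stack of white ramekins (one piece), 80 mm across, 68 mm high, loose; origin at the centre of its underside.
Things that resemble listed ones, but are neither listed nor needed, are in the scene too. What is shaped like the part that bears bottle_f_mid but blue is not meant.

How it is judged (in metres and radians):
At the end, for the whole second after the job is handed in: All six bottles stand in the crate, each in its own cell: axis within 16 mm of a cell's centre, upright within 7 degrees, foot on the crate floor (within 6 mm), bottles and crate at rest, crate level on the bench (angle between each of bottle_a_mid, bottle_b_mid, bottle_c_mid, bottle_d_mid, bottle_e_mid, bottle_f_mid's own z axis and vertical below 0.12 rad and z of bottle_a_mid in the frame of crate between 0.07 and 0.082 m and linear speed of each of bottle_a, bottle_b, bottle_c, bottle_d, bottle_e, bottle_f, crate below 0.02 m/s and (horizontal distance between bottle_a_mid and cell_1 below 0.016 m or horizontal distance between bottle_a_mid and cell_2 below 0.016 m or horizontal distance between bottle_a_mid and cell_3 below 0.016 m or horizontal distance between bottle_a_mid and cell_4 below 0.016 m or horizontal distance between bottle_a_mid and cell_5 below 0.016 m or horizontal distance between bottle_a_mid and cell_6 below 0.016 m) and z of bottle_b_mid in the frame of crate between 0.07 and 0.082 m and (horizontal distance between bottle_b_mid and cell_1 below 0.016 m or horizontal distance between bottle_b_mid and cell_2 below 0.016 m or horizontal distance between bottle_b_mid and cell_3 below 0.016 m or horizontal distance between bottle_b_mid and cell_4 below 0.016 m or horizontal distance between bottle_b_mid and cell_5 below 0.016 m or horizontal distance between bottle_b_mid and cell_6 below 0.016 m) and z of bottle_c_mid in the frame of crate between 0.07 and 0.082 m and (horizontal distance between bottle_c_mid and cell_1 below 0.016 m or horizontal distance between bottle_c_mid and cell_2 below 0.016 m or horizontal distance between bottle_c_mid and cell_3 below 0.016 m or horizontal distance between bottle_c_mid and cell_4 below 0.016 m or horizontal distance between bottle_c_mid and cell_5 below 0.016 m or horizontal distance between bottle_c_mid and cell_6 below 0.016 m) and z of bottle_d_mid in the frame of crate between 0.07 and 0.082 m and (horizontal distance between bottle_d_mid and cell_1 below 0.016 m or horizontal distance between bottle_d_mid and cell_2 below 0.016 m or horizontal distance between bottle_d_mid and cell_3 below 0.016 m or horizontal distance between bottle_d_mid and cell_4 below 0.016 m or horizontal distance between bottle_d_mid and cell_5 below 0.016 m or horizontal distance between bottle_d_mid and cell_6 below 0.016 m) and z of bottle_e_mid in the frame of crate between 0.07 and 0.082 m and (horizontal distance between bottle_e_mid and cell_1 below 0.016 m or horizontal distance between bottle_e_mid and cell_2 below 0.016 m or horizontal distance between bottle_e_mid and cell_3 below 0.016 m or horizontal distance between bottle_e_mid and cell_4 below 0.016 m or horizontal distance between bottle_e_mid and cell_5 below 0.016 m or horizontal distance between bottle_e_mid and cell_6 below 0.016 m) and z of bottle_f_mid in the frame of crate between 0.07 and 0.082 m and (horizontal distance between bottle_f_mid and cell_1 below 0.016 m or horizontal distance between bottle_f_mid and cell_2 below 0.016 m or horizontal distance between bottle_f_mid and cell_3 below 0.016 m or horizontal distance between bottle_f_mid and cell_4 below 0.016 m or horizontal distance between bottle_f_mid and cell_5 below 0.016 m or horizontal distance between bottle_f_mid and cell_6 below 0.016 m) and angle between crate's own z axis and vertical below 0.05 rad); the robot touches nothing.
It fails at once if a bottle is knocked over or tipped by more than 35 degrees (angle between any of bottle_a_mid, bottle_b_mid, bottle_c_mid, bottle_d_mid, bottle_e_mid, bottle_f_mid's own z axis and vertical above 0.61 rad).
It fails at once if a glass bottle is dropped into the crate: it comes down between the walls faster than 0.6 m/s (a fall of about 20 mm or more) ((z of bottle_a_mid in the frame of crate below 0.15 m and horizontal distance between bottle_a_mid and crate below 0.13 m and linear speed of bottle_a above 0.6 m/s) or (z of bottle_b_mid in the frame of crate below 0.15 m and horizontal distance between bottle_b_mid and crate below 0.13 m and linear speed of bottle_b above 0.6 m/s) or (z of bottle_c_mid in the frame of crate below 0.15 m and horizontal distance between bottle_c_mid and crate below 0.13 m and linear speed of bottle_c above 0.6 m/s) or (z of bottle_d_mid in the frame of crate below 0.15 m and horizontal distance between bottle_d_mid and crate below 0.13 m and linear speed of bottle_d above 0.6 m/s) or (z of bottle_e_mid in the frame of crate below 0.15 m and horizontal distance between bottle_e_mid and crate below 0.13 m and linear speed of bottle_e above 0.6 m/s) or (z of bottle_f_mid in the frame of crate below 0.15 m and horizontal distance between bottle_f_mid and crate below 0.13 m and linear speed of bottle_f above 0.6 m/s)).
It fails at once if a glass bottle is banged or pressed hard on the crate: more than 60 N (contact force between any of bottle_a, bottle_b, bottle_c, bottle_d, bottle_e, bottle_f and crate above 60 N).
It fails at once if the funnel, the tub or the ramekins are pushed more than 30 mm (distance of any of funnel, tub, ramekins from where it was at the start of the episode above 0.03 m).
It also fails if it takes over 67 s, if anything falls off the work surface, if the arm or the gripper's body presses on something with over 40 N, if the wrist force passes 120 N, or if a joint passes its speed limit or range.

### The arm

A 6-joint arm with a two-finger parallel gripper is mounted at the origin on the work surface. World frame = base frame: x ahead of the robot, y to its left, z up, the work surface at z = 0. Lengths are in m, angles in degrees, forces in N, time in s.
With the tool pointing down it reaches from about 0.25 to 0.85 m from the base axis. Payload 12.5 kg.
Tool frame: the origin (TCP) lies between the finger pads; the fingertips stand 8 mm ahead of it and the grasp point (between the pads) lies 11 mm behind it (bot.tcp_to_tips is the z of the fingertips in the tool frame, in m); z points along the fingers, y is the line along which they close (so a half turn about z gives the same grasp; the last joint's range is limited). The gripper opens to 93 mm and grips with 3 to 60 N. Pads are 15 mm wide; open, the fingers measure 128 mm over their backs; the gripper's body (75 mm by 188 mm) begins 65 mm behind the grasp point.
Start: joints at [60.642, 20.094, 94.641, -0, 65.266, -4.847], TCP at [0.228, 0.5, 0.227] pointing down, gripper open.
Joint ranges: [-157.81, 157.81], [-45, 120.19], [0.68, 151.7], [-89.99, 269.99], [4.06, 180], [-164.3, 164.3]. Speed limits (degrees/s): [127.2, 127.2, 159.86, 180, 180, 180].

### API

Orientations are given as a 3x3 rotation matrix whose columns are the frame's x, y, z axes.
In Python, from bench import bot gives the robot as it stands.
- The arm moves only by the tool apply_moves, never from a script. Its argument "motion" is a list of rows, each a list of 7 numbers: the closure, from 0 (fully open) to 1 (shut), then the shift along the tool's x, y, z in cm, then the turn, a rotation vector about the tool's x, y, z in rad. In form: [[fingers, tx, ty, tz, wx, wy, wz], ...]. A call has 1 to 10 rows; each row shifts and turns the commanded pose from where the row before left it, along the tool's axes as they then stand; what a row does not reach is not made up. A row lasts 1/10 s, in which the tool goes at most 50 mm and 8.59 degrees, less where a joint would pass 70% of its speed; a pose out of reach is approached as far as the arm can. A call with a gripper value outside its range is refused whole. The fingers move at their own pace and stop on an object; the grip force is fixed at half the most. Time passes only in rows, so rows that do not move let the fingers close. It gives the time, the measured TCP pose, the force, the opening and the grip force at its end, in the units of the state.
- bot.state(): the state, without advancing time (a new reading comes with each control period).
- bot.snapshot(name): name is "scene" or "side" or "wrist"; returns the picture (400x640x3 uint8, red, green, blue); there is no depth.
- bot.get_calibration(name): a dict with "fx", "fy", "cx", "cy" (pixels), "position" and "rotation" of the camera in the world; the wrist camera has in their place "hand_eye" (4x4, takes a point from camera to tool coordinates, whose origin is the TCP and whose axes are the flange's). Camera axes: x right, y down, z forward; pixel columns grow to the right and rows downward; lengths in m; the calibration is good to about 2 mm. A picture is of the moment at which its call begins: read the wrist's pose just before it. get_calibration takes no time and is no camera call.
- bot.job_done(): hands the job in; it is judged then, once.
The state is a dict: "time": time; "qpos": joint angles; "joint_velocities": joint speeds; "tau": joint torques, N m; "eef_pos": TCP position; "tcp_rot": TCP orientation; "ft_force": force on the tool from outside, world axes, zero at the start; "wrist_torque": the same for the moment, N m; "width": finger opening in m; "grasp_force": force on a finger pad.
Only numpy, scipy, OpenCV 4.12 (cv2) and the standard library are available. Lean on these libraries where they do the work, as an engineer would, in place of code of your own. Each camera call takes 0.05 s, during which the arm holds its last target. There are 200 camera calls.

## Working session

There is one attempt and no reset: what is moved stays moved. The work goes in short steps, Python scripts to look and compute and a tool call to move; the robot and the scene stay as the last step left them, time stands still between calls to the robot, and variables do not carry over. Pictures are saved under pics/ and viewed, at most 10 in all, crops included, and the job is handed in when it is done.

Besides the shell and the picture viewer there is one more tool, called after "Emit:" as name(argument=value, ...) on one line, values as JSON. apply_moves: Moves the arm, as the interface text tells. Its arguments: {"type":"object","properties":{"motion":{"type":"array","items":{"type":"array","items":{"type":"number"}}}},"required":["motion"]}

```bash
mkdir -p pics; ls; python3 - <<'E'
from bench import bot
import cv2
for n in("scene","side"):
    im=bot.snapshot(n); cv2.imwrite(f"pics/{n}0.png",im[:,:,::-1])
    c=bot.get_calibration(n); print(n,c)
print(bot.get_calibration("wrist")); s=bot.state(); print(s['time'],s['eef_pos'],s['tcp_rot'],s['width'])
E
```

```text
pics
scene {'fx': 383.20719946039287, 'fy': 383.20719946039287, 'cx': 324.9608794468885, 'cy': 204.63622447538728, 'position': array([ 0.95008686, -0.33570906,  0.64742269]), 'rotation': array([[ 0.66058495,  0.56816159, -0.49073408],
       [ 0.75063072, -0.51155941,  0.41816323],
       [-0.01345535, -0.64459242, -0.76440799]])}
side {'fx': 396.4083411770877, 'fy': 396.4083411770877, 'cx': 322.5103966357047, 'cy': 194.72631188099675, 'position': array([0.21987899, 0.37888753, 0.66067924]), 'rotation': array([[-0.70628173, -0.52910434,  0.47033469],
       [-0.70782062,  0.51606443, -0.48235617],
       [ 0.01249375, -0.67359194, -0.73899784]])}
{'fx': 341.225011820522, 'fy': 341.225011820522, 'cx': 323.0422406802434, 'cy': 200.585285137759, 'hand_eye': array([[-5.14333644e-04, -9.60408149e-01, -2.78596345e-01,
         7.72416199e-02],
       [ 9.99999867e-01, -4.83201703e-04, -1.80414150e-04,
         5.92022414e-04],
       [ 3.86529915e-05, -2.78596401e-01,  9.60408269e-01,
        -1.59060702e-01],
       [ 0.00000000e+00,  0.00000000e+00,  0.00000000e+00,
         1.00000000e+00]])}
0.1 [0.22801358 0.50018481 0.22614255] [[-9.09865925e-01  4.14902066e-01 -5.24317254e-04]
 [ 4.14902386e-01  9.09865466e-01 -9.18983923e-04]
 [ 9.57698341e-05 -1.05369264e-03 -9.99999440e-01]] 0.09295405546462893
```

View pics/scene0.png

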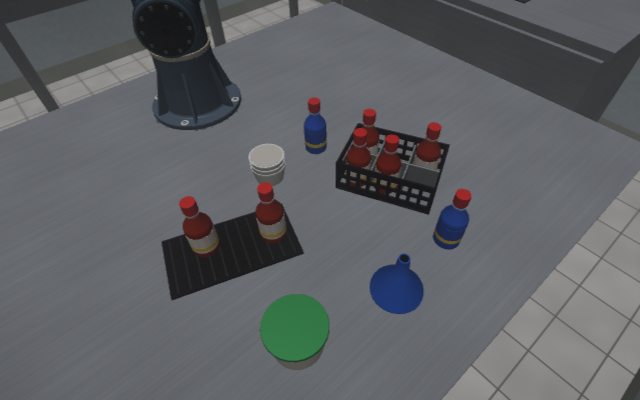

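View pics/side0.png

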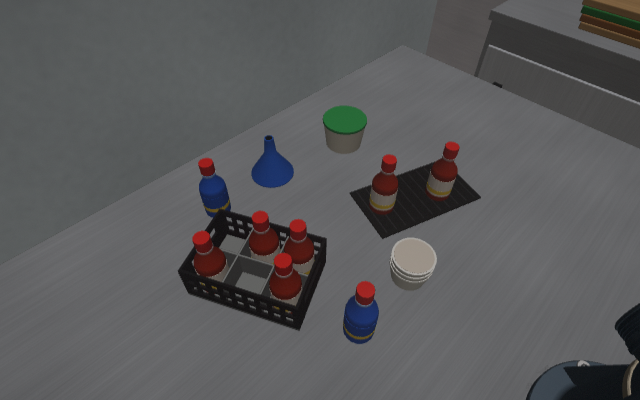

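Candidates: the red-brown bottles on the mat are at scene (200,228) and (270,213). Lookalikes are the blue bottles at (315,125) and (452,220), and the four bottles already in the crate. I choose the two on the mat.

```bash
cat > h.py <<'E'
import numpy as np, cv2
from bench import bot
def cam(n, s=None):
    c=bot.get_calibration(n); K=np.array([[c['fx'],0,c['cx']],[0,c['fy'],c['cy']],[0,0,1.]])
    if n=="wrist":
        H=np.array(c['hand_eye']); R=s['tcp_rot']@H[:3,:3]; p=s['eef_pos']+s['tcp_rot']@H[:3,3]
    else: R,p=c['rotation'],c['position']
    return K,np.array(R),np.array(p)
def ray(px,z,C):
    K,R,p=C; d=R@np.linalg.inv(K)@np.array([px[0],px[1],1.]); return p+d*(z-p[2])/d[2]
def proj(P,C):
    K,R,p=C; q=K@(R.T@(np.array(P)-p)); return q[:2]/q[2]
def shot(n,f=None):
    s=bot.state(); im=bot.snapshot(n)[:,:,::-1].copy()
    if f: cv2.imwrite(f"pics/{f}.png",im)
    return s,im,cam(n,s)
def caps(im,amin=40):
    b,g,r=[im[:,:,i].astype(int) for i in range(3)]
    m=((r>170)&(g<70)&(b<70)).astype(np.uint8)
    n,l,st,ce=cv2.connectedComponentsWithStats(m)
    return [(ce[i].round(1),st[i]) for i in range(1,n) if st[i,4]>amin]
E
python3 - <<'E'
from h import *
for n in("scene","side"):
    im=cv2.imread(f"pics/{n}0.png"); C=cam(n)
    for c,st in caps(im): print(n,c,st,ray(c,.134,C).round(4))
E
sed -i 's/m=((r>170).*/m=((r>130)\&(g<60)\&(b<60)\&(r-g>105)).astype(np.uint8)/' h.py
python3 - <<'E'
from h import *
im=cv2.imread("pics/scene0.png"); print(im[205,189],im[230,198],im[203,189],im[192,265])
for n in("scene","side"):
    im=cv2.imread(f"pics/{n}0.png"); C=cam(n)
    for c,st in caps(im): print(n,c,st,ray(c,.134,C).round(4))
E
```

```text
[ 42  43 156] [26 30 80] [ 41  43 156] [ 40  41 155]
scene [313.5 100.8] [309  98  10   6  45] [0.3712 0.1298 0.134 ]
scene [369.2 112.4] [364 110  11   6  55] [0.4867 0.1921 0.134 ]
scene [434.3 126.2] [429 123  12   7  64] [0.6124 0.259  0.134 ]
scene [359.9 131.8] [355 128  11   8  72] [0.5202 0.1304 0.134 ]
scene [391.8 138.5] [386 135  12   8  79] [0.5792 0.1635 0.134 ]
scene [264.2 187.7] [258 183  14  10 106] [ 0.5159 -0.1106  0.134 ]
scene [463.4 194.3] [457 190  14  10 112] [0.7675 0.1444 0.134 ]
scene [186.6 202. ] [180 197  14  11 117] [ 0.4516 -0.2333  0.134 ]
side [452. 146.] [446 143  13   7  76] [ 0.4659 -0.2487  0.134 ]
side [389.5 159.1] [383 155  14   9  88] [ 0.5302 -0.126   0.134 ]
side [204.9 162.4] [199 159  13   8  91] [0.7736 0.1381 0.134 ]
side [259.4 216.8] [252 211  16  12 145] [0.5942 0.1482 0.134 ]
side [297.4 225.3] [290 220  16  12 152] [0.5354 0.1143 0.134 ]
side [200.7 237.3] [193 231  17  13 168] [0.6273 0.2436 0.134 ]
side [282.4 260. ] [274 253  18  15 199] [0.5012 0.1773 0.134 ]
side [365.3 289. ] [357 282  18  15 217] [0.3772 0.1231 0.134 ]
```

```bash
python3 - <<'E'
from h import *
a={}
for n in("scene","side"):
    im=cv2.imread(f"pics/{n}0.png"); C=cam(n)
    a[n]=np.array([ray(c,.146,C)[:2] for c,st in caps(im)])
for p in a["scene"]:
    q=a["side"][np.argmin(np.linalg.norm(a["side"]-p,axis=1))]; print(p.round(4),q.round(4),((p+q)/2).round(4))
# ramekins, tub, funnel rough
C=cam("scene");D=cam("side")
print("ram",ray((267,157),.068,C).round(3),ray((413,256),.068,D).round(3))
print("tub",ray((295,325),.076,C).round(3),"funnel tip",ray((404,258),.105,C).round(3))
E
```

```text
[0.3848 0.1189] [0.3737 0.1289] [0.3792 0.1239]
[0.4976 0.1798] [0.4948 0.1819] [0.4962 0.1808]
[0.6203 0.2451] [0.618  0.2467] [0.6191 0.2459]
[0.5302 0.1195] [0.5282 0.1203] [0.5292 0.1199]
[0.5878 0.1518] [0.5857 0.1535] [0.5868 0.1527]
[ 0.526  -0.1158] [ 0.5231 -0.1145] [ 0.5246 -0.1152]
[0.7718 0.1332] [0.7609 0.1436] [0.7663 0.1384]
[ 0.4632 -0.2357] [ 0.4603 -0.2344] [ 0.4618 -0.235 ]
ram [ 0.388 -0.023  0.068] [ 0.38  -0.019  0.068]
tub [ 0.735 -0.218  0.076] funnel tip [ 0.776 -0.018  0.105]
```

Emit:
apply_moves(motion=[[0, -2, -0.7, -0.8, 0, 0, 0], [0, -4, -1.5, -0.8, 0, 0, 0], [0, -4, -1.5, -0.8, 0, 0, 0], [0, -4, -1.5, -0.8, 0, 0, 0], [0, -4, -1.5, -0.8, 0, 0, 0], [0, -4, -1.5, -0.8, 0, 0, 0], [0, -4, -1.5, -0.8, 0, 0, 0], [0, -4, -1.5, -0.8, 0, 0, 0], [0, -4, -1.5, -0.8, 0, 0, 0], [0, -4, -1.5, -0.8, 0, 0, 0]])

```text
time: 1.1
eef_pos: [0.5159, 0.212, 0.3068]
tcp_rot: [[-0.91, 0.415, -0.0], [0.415, 0.91, -0.0], [0.0, -0.0, -1.0]]
ft_force: [-0.1, 0.5, 0.4]
width: 0.0927
grasp_force: 0.0
```

Emit:
apply_moves(motion=[[0, -2, -0.7, 0, 0, 0, 0], [0, 0, 0, 0, 0, 0, 0], [0, 0, 0, 0, 0, 0, 0]])

```text
time: 1.4
eef_pos: [0.5299, 0.1989, 0.3061]
tcp_rot: [[-0.91, 0.416, -0.001], [0.416, 0.91, -0.0], [0.001, -0.001, -1.0]]
ft_force: [-0.1, 0.4, 0.4]
width: 0.0927
grasp_force: 0.0
```

```bash
python3 - <<'E'
from h import *
s,im,C=shot("wrist","w1"); print(s['time'],s['eef_pos'],s['tcp_rot'].round(4).tolist())
for c,st in caps(im): print(c,st,ray(c,.146,C).round(4))
np.savez("w1.npz",K=C[0],R=C[1],p=C[2])
E
```

```text
1.4 [0.52992165 0.19892732 0.30612245] [[-0.9096, 0.4155, -0.0011], [0.4155, 0.9096, -0.0001], [0.001, -0.0005, -1.0]]
[404.1 251.4] [392 240  22  18 122] [0.6272 0.2456 0.146 ]
[362.1 381.7] [351 376  22  11 199] [0.7598 0.1437 0.146 ]
```

View pics/w1.png

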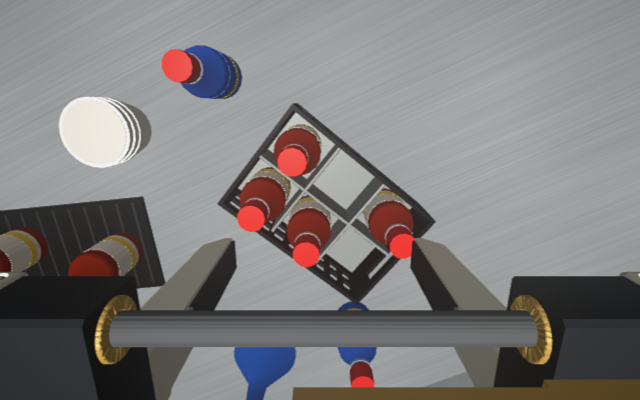

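The wrist view shows the crate rim corners at about (295,104), (220,204), (434,222) and (355,303). The empty cells are near (344,178) and (360,245).

```bash
python3 - <<'E'
from h import *
d=np.load("w1.npz");C=(d['K'],d['R'],d['p']); im=cv2.imread("pics/w1.png")
b,g,r=[im[:,:,i].astype(int) for i in range(3)]
P=np.array([ray(c,.08,C)[:2] for c in [(295,104),(220,204),(355,303),(434,222)]])
print(P.round(4),[np.linalg.norm(P[i]-P[(i+1)%4]).round(4) for i in range(4)])
# red-lit caps wrist
m=((r>180)&(g<110)&(b<110)).astype(np.uint8); n,l,st,ce=cv2.connectedComponentsWithStats(m)
for i in range(1,n):
    if st[i,4]>80: print(ce[i].round(1),st[i],ray(ce[i],.146,C).round(4))
def fit(M,W):
    M=np.array(M,float);W=np.array(W); mc,wc=M.mean(0),W.mean(0)
    a=M-mc;b=W-wc; th=np.arctan2((a[:,0]*b[:,1]-a[:,1]*b[:,0]).sum(),(a*b).sum())
    R=np.array([[np.cos(th),-np.sin(th)],[np.sin(th),np.cos(th)]]); t=wc-R@mc
    print("yaw",np.degrees(th).round(2),"c",t.round(4),"res",np.linalg.norm(M@R.T+t-W,axis=1).round(4))
    for q in [(0,.035),(.07,-.035)]: print("cell",q,(R@q+t).round(4))
fit([(-.108,.073),(-.108,-.073),(.108,-.073),(.108,.073)],P)
fit([(-.07,.035),(.07,.035),(-.07,-.035),(0,-.035)],[(.4962,.1808),(.6191,.2459),(.5292,.1199),(.5868,.1527)])
E
```

```text
[[0.4492 0.2028]
 [0.5145 0.0728]
 [0.7031 0.1654]
 [0.6407 0.2947]] [np.float64(0.1454), np.float64(0.21), np.float64(0.1436), np.float64(0.2124)]
[176.6  65.1] [162  49  30  33 778] [0.3786 0.1279 0.146 ]
[291.5 161.7] [277 148  30  29 654] [0.4969 0.1819 0.146 ]
[250.6 218.3] [237 206  28  26 563] [0.5307 0.1202 0.146 ]
[401.5 245.6] [390 234  25  25 462] [0.6201 0.2455 0.146 ]
[305.6 254.2] [293 242  27  25 510] [0.5883 0.1531 0.146 ]
[362.4 382. ] [351 376  23  11 195] [0.7603 0.1438 0.146 ]
yaw 26.0 c [0.5769 0.1839] res [0.0015 0.0033 0.0029 0.0025]
cell (0, 0.035) [0.5616 0.2154]
cell (0.07, -0.035) [0.6552 0.1832]
yaw 27.77 c [0.5733 0.183 ] res [0.0013 0.0007 0.0016 0.0029]
cell (0, 0.035) [0.557  0.2139]
cell (0.07, -0.035) [0.6516 0.1846]
```

```bash
python3 - <<'E'
import cv2
im=cv2.imread("pics/w1.png")[95:315,210:450]; cv2.imwrite("pics/w1c.png",cv2.resize(im,None,fx=2.7,fy=2.7,interpolation=cv2.INTER_CUBIC))
E
```

```text
(no output)
```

View pics/w1c.png

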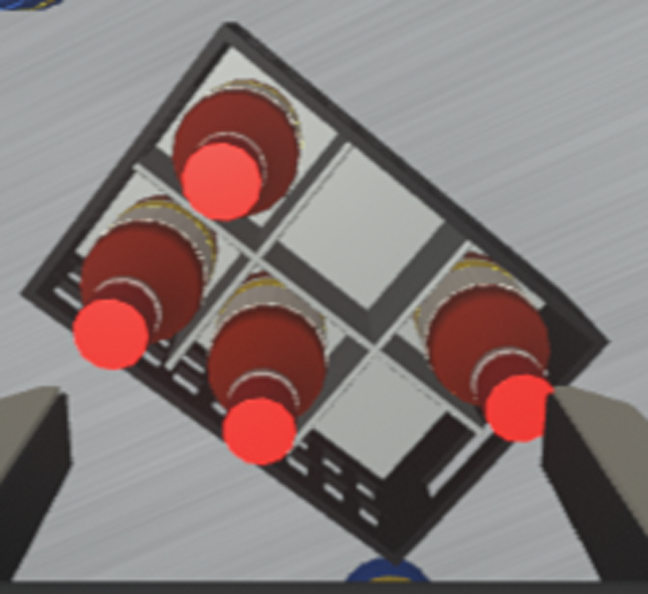

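```bash
python3 - <<'E'
from h import *
d=np.load("w1.npz");C=(d['K'],d['R'],d['p'])
px=[(294.4,103.1),(218.1,203.5),(357,302.4),(435.2,221.7),(305.2,190.2),(348.5,223.5),(339.3,149.1),(383.3,185.7)]
M=np.array([(-.108,.073),(-.108,-.073),(.108,-.073),(.108,.073),(-.035,0),(.035,0),(-.035,.068),(.035,.068)])
W=np.array([ray(c,z,C)[:2] for c,z in zip(px,[.08]*4+[.062]*4)])
a=M-M.mean(0);b=W-W.mean(0)
th=np.arctan2((a[:,0]*b[:,1]-a[:,1]*b[:,0]).sum(),(a*b).sum()); R=np.array([[np.cos(th),-np.sin(th)],[np.sin(th),np.cos(th)]]); t=W.mean(0)-R@M.mean(0)
print(np.degrees(th),t.round(4),((M@R.T+t-W)*1e3).round(1).tolist())
for q in [(0,.035),(.07,-.035)]: print((R@q+t).round(4))
T=bot.state(); Rt=T['tcp_rot']
for tgt in [(.5246,-.1152,.2),(.4618,-.235,.2)]: print(((Rt.T@(np.array(tgt)-T['eef_pos']))*100).round(2))
E
```

```text
26.32717531283834 [0.5766 0.1835] [[-0.7, -1.6], [-0.9, -0.9], [2.4, -2.1], [0.1, 0.7], [0.3, -0.6], [1.5, -0.5], [-1.4, 2.3], [-1.5, 2.7]]
[0.5611 0.2149]
[0.6549 0.1832]
[-12.6  -28.83  10.63]
[-11.85 -42.34  10.64]
```

Crate pose: centre (0.5766, 0.1835), yaw about 26.3°. Empty cells are at (0.560, 0.215) and (0.654, 0.1835). Next I go above the first mat bottle.

Emit:
apply_moves(motion=[[0, -0.8, -2, 0, 0, 0, 0], [0, -1.5, -3.5, 0.5, 0, 0, 0], [0, -1.5, -3.5, 0.5, 0, 0, 0], [0, -1.5, -3.5, 1, 0, 0, 0], [0, -1.5, -3.5, 1, 0, 0, 0], [0, -1.5, -3.5, 1, 0, 0, 0], [0, -1.5, -3.5, 1, 0, 0, 0], [0, -1.5, -3.5, 1, 0, 0, 0], [0, -1.3, -2.3, 1, 0, 0, 0], [0, 0, 0, 0, 0, 0, 0]])

```text
time: 2.45
eef_pos: [0.5248, -0.1165, 0.2354]
tcp_rot: [[-0.909, 0.416, -0.002], [0.416, 0.909, 0.0], [0.002, -0.001, -1.0]]
ft_force: [-0.5, 0.9, 0.2]
width: 0.093
grasp_force: 0.0
```

```bash
cat >> h.py <<'E'
def tops(im,C,z=.146):
    b,g,r=[im[:,:,i].astype(int) for i in range(3)]
    m=((r>180)&(g<110)&(b<110)).astype(np.uint8); n,l,st,ce=cv2.connectedComponentsWithStats(m)
    for i in range(1,n):
        if st[i,4]>80: print(ce[i].round(1),st[i],ray(ce[i],z,C).round(4))
def go(*tg):
    T=bot.state(); p=np.array(T['eef_pos']); print(T['time'],p.round(4),T['width'])
    for t in tg: print(t,((T['tcp_rot'].T@(np.array(t)-p))*100).round(2)); p=np.array(t)
E
python3 - <<'E'
from h import *
s,im,C=shot("wrist","w2"); tops(im,C); go((.5246,-.1152,.18),(.5246,-.1152,.121))
cv2.imwrite("pics/w2c.png",im[80:320,160:480])
E
```

```text
[631.2  79.8] [620  58  20  41 619] [0.5298 0.1148 0.146 ]
[145.4 198.6] [128 182  36  34 972] [ 0.4627 -0.2355  0.146 ]
[324.8 207.9] [307 191  37  35 975] [ 0.5259 -0.115   0.146 ]
2.5 [ 0.525  -0.1152  0.2361] 0.09277466218018701
(0.5246, -0.1152, 0.18) [ 0.03 -0.02  5.61]
(0.5246, -0.1152, 0.121) [-0.01 -0.    5.9 ]
```

View pics/w2c.png

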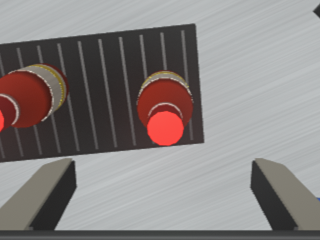

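The crop confirms a red-brown bottle with a white label at full-image pixel (325,208). It sits between the fingers and agrees with the estimate, so I descend.

Emit:
apply_moves(motion=[[0, 0, 0, 1, 0, 0, 0], [0, 0, 0, 1.5, 0, 0, 0], [0, 0, 0, 1.5, 0, 0, 0], [0, 0, 0, 1.5, 0, 0, 0], [0, 0, 0, 1.5, 0, 0, 0], [0, 0, 0, 1.5, 0, 0, 0], [0, 0, 0, 1.5, 0, 0, 0], [0, 0, 0, 1, 0, 0, 0], [0, 0, 0, 0.5, 0, 0, 0], [0, 0, 0, 0, 0, 0, 0]])

```text
time: 3.5
eef_pos: [0.5253, -0.1147, 0.1213]
tcp_rot: [[-0.91, 0.414, -0.001], [0.414, 0.91, 0.0], [0.001, -0.0, -1.0]]
ft_force: [-0.4, 0.1, 0.4]
width: 0.0929
grasp_force: 0.0
```

Emit:
apply_moves(motion=[[1, 0, 0, 0, 0, 0, 0], [1, 0, 0, 0, 0, 0, 0], [1, 0, 0, 0, 0, 0, 0], [1, 0, 0, 0, 0, 0, 0], [1, 0, 0, 0, 0, 0, 0], [1, 0, 0, 0, 0, 0, 0], [1, 0, 0, 0, 0, 0, 0], [1, 0, 0, 0, 0, 0, 0]])

```text
time: 4.3
eef_pos: [0.5254, -0.1154, 0.1216]
tcp_rot: [[-0.91, 0.415, -0.0], [0.415, 0.91, -0.0], [0.0, -0.0, -1.0]]
ft_force: [0.5, 0.3, -0.3]
width: 0.0337
grasp_force: 0.0
```

Emit:
apply_moves(motion=[[1, 0, 0, 0, 0, 0, 0], [1, 0, 0, 0, 0, 0, 0], [1, 0, 0, 0, 0, 0, 0], [1, 0, 0, 0, 0, 0, 0]])

```text
time: 4.7
eef_pos: [0.5255, -0.1154, 0.1216]
tcp_rot: [[-0.91, 0.415, 0.0], [0.415, 0.91, 0.0], [0.0, 0.0, -1.0]]
ft_force: [0.8, 0.7, -0.7]
width: 0.0273
grasp_force: 30.0
```

Emit:
apply_moves(motion=[[1, 0, 0, -0.5, 0, 0, 0], [1, 0, 0, -1, 0, 0, 0], [1, 0, 0, -2, 0, 0, 0], [1, 0, 0, -2, 0, 0, 0], [1, 0, 0, -2, 0, 0, 0], [1, 0, 0, -2, 0, 0, 0], [1, 0, 0, -2, 0, 0, 0], [1, 0, 0, -2, 0, 0, 0], [1, 0, 0, -2, 0, 0, 0], [1, 0, 0, -1, 0, 0, 0]])

```text
time: 5.7
eef_pos: [0.5257, -0.1155, 0.2889]
tcp_rot: [[-0.91, 0.415, 0.002], [0.415, 0.91, -0.001], [-0.003, 0.0, -1.0]]
ft_force: [0.7, 0.1, -2.2]
width: 0.0274
grasp_force: 30.0
```

```bash
python3 - <<'E'
from h import *
go((.654,.1835,.286))
E
```

```text
5.7 [ 0.5257 -0.1155  0.2889] 0.027424389106104567
(0.654, 0.1835, 0.286) [ 0.73 32.53  0.3 ]
```

Emit:
apply_moves(motion=[[1, 0, 1, 0, 0, 0, 0], [1, 0, 2.5, 0, 0, 0, 0], [1, 0.1, 3.5, 0, 0, 0, 0], [1, 0.1, 4, 0, 0, 0, 0], [1, 0.1, 4, 0, 0, 0, 0], [1, 0.1, 4, 0, 0, 0, 0], [1, 0.1, 4, 0, 0, 0, 0], [1, 0.1, 4, 0, 0, 0, 0], [1, 0.1, 3, 0, 0, 0, 0], [1, 0, 1.5, 0, 0, 0, 0]])

```text
time: 6.7
eef_pos: [0.6496, 0.1774, 0.2847]
tcp_rot: [[-0.911, 0.413, -0.002], [0.413, 0.911, 0.0], [0.002, -0.001, -1.0]]
ft_force: [0.3, -0.8, -2.9]
width: 0.0272
grasp_force: 30.0
```

Emit:
apply_moves(motion=[[1, 0, 1, 0, 0, 0, 0], [1, 0, 0, 0, 0, 0, 0], [1, 0, 0, 0, 0, 0, 0], [1, 0, 0, 0, 0, 0, 0]])

```text
time: 7.1
eef_pos: [0.6537, 0.1824, 0.2866]
tcp_rot: [[-0.91, 0.416, -0.0], [0.416, 0.91, -0.0], [0.0, -0.0, -1.0]]
ft_force: [0.3, -0.0, -2.0]
width: 0.0276
grasp_force: 30.0
```

```bash
python3 - <<'E'
from h import *
go((.654,.1835,.17),(.654,.1835,.121))
s,im,C=shot("side"); s,i2,C2=shot("scene")
f=lambda i,a,b,c,d:cv2.resize(i[a:b,c:d],(400,400))
cv2.imwrite("pics/h1.png",np.hstack([f(im,130,330,130,330),f(i2,20,220,320,520)]))
E
```

```text
7.1 [0.6537 0.1824 0.2866] 0.027622770065655458
(0.654, 0.1835, 0.17) [ 0.02  0.12 11.66]
(0.654, 0.1835, 0.121) [-0.   0.   4.9]
```

View pics/h1.png

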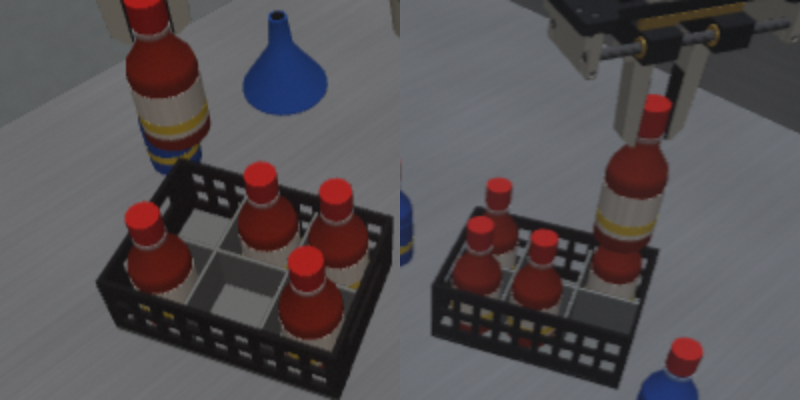

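The bottle hangs upright above the far empty cell. I lower it.

Emit:
apply_moves(motion=[[1, 0, 0.1, 1, 0, 0, 0], [1, 0, 0, 2, 0, 0, 0], [1, 0, 0, 2, 0, 0, 0], [1, 0, 0, 2, 0, 0, 0], [1, 0, 0, 1, 0, 0, 0], [1, 0, 0, 0.5, 0, 0, 0], [1, 0, 0, 0, 0, 0, 0]])

```text
time: 7.9
eef_pos: [0.6543, 0.184, 0.2014]
tcp_rot: [[-0.91, 0.415, -0.0], [0.415, 0.91, -0.0], [0.0, -0.0, -1.0]]
ft_force: [-0.6, -0.2, -2.6]
width: 0.0274
grasp_force: 30.0
```

Emit:
apply_moves(motion=[[1, 0, 0, 1, 0, 0, 0], [1, 0, 0, 1, 0, 0, 0], [1, 0, 0, 1, 0, 0, 0], [1, 0, 0, 1, 0, 0, 0], [1, 0, 0, 1, 0, 0, 0], [1, 0, 0, 1, 0, 0, 0], [1, 0, 0, 0.5, 0, 0, 0], [1, 0, 0, 0.5, 0, 0, 0], [1, 0, 0, 0, 0, 0, 0]])

```text
time: 8.8
eef_pos: [0.6541, 0.1841, 0.131]
tcp_rot: [[-0.91, 0.415, -0.001], [0.415, 0.91, -0.0], [0.001, -0.001, -1.0]]
ft_force: [-0.3, 0.1, -2.8]
width: 0.0275
grasp_force: 30.0
```

Emit:
apply_moves(motion=[[1, 0, 0, 0.2, 0, 0, 0], [1, 0, 0, 0.2, 0, 0, 0], [1, 0, 0, 0.2, 0, 0, 0], [1, 0, 0, 0.1, 0, 0, 0], [1, 0, 0, 0.1, 0, 0, 0], [1, 0, 0, 0, 0, 0, 0], [1, 0, 0, 0, 0, 0, 0]])

```text
time: 9.5
eef_pos: [0.6543, 0.1841, 0.1237]
tcp_rot: [[-0.91, 0.415, 0.0], [0.415, 0.91, 0.0], [-0.0, 0.0, -1.0]]
ft_force: [0.9, -0.4, -2.6]
width: 0.0276
grasp_force: 30.0
```

Emit:
apply_moves(motion=[[1, 0, 0, 0.1, 0, 0, 0], [1, 0, 0, 0.05, 0, 0, 0], [1, 0, 0, 0.05, 0, 0, 0], [1, 0, 0, 0, 0, 0, 0]])

```text
time: 9.9
eef_pos: [0.6544, 0.1841, 0.1217]
tcp_rot: [[-0.91, 0.415, 0.0], [0.415, 0.91, 0.0], [-0.0, 0.0, -1.0]]
ft_force: [-0.4, -0.5, -2.5]
width: 0.0273
grasp_force: 30.0
```

Emit:
apply_moves(motion=[[1, 0, 0, 0.05, 0, 0, 0], [1, 0, 0, 0.05, 0, 0, 0], [1, 0, 0, 0, 0, 0, 0]])

```text
time: 10.2
eef_pos: [0.6547, 0.1842, 0.1217]
tcp_rot: [[-0.91, 0.415, 0.001], [0.415, 0.91, 0.0], [-0.001, 0.001, -1.0]]
ft_force: [-1.4, -0.1, 6.1]
width: 0.0275
grasp_force: 30.0
```

Contact with the cell floor felt. I open part way and rise.

Emit:
apply_moves(motion=[[0.45, 0, 0, 0, 0, 0, 0], [0.45, 0, 0, 0, 0, 0, 0], [0.45, 0, 0, 0, 0, 0, 0], [0.45, 0, 0, 0, 0, 0, 0], [0.45, 0, 0, -0.5, 0, 0, 0], [0.45, 0, 0, -1, 0, 0, 0], [0.45, 0, 0, -1.5, 0, 0, 0], [0.45, 0, 0, -2, 0, 0, 0], [0.45, 0, 0, -2.5, 0, 0, 0], [0, 0, 0, -2.5, 0, 0, 0]])

```text
time: 11.2
eef_pos: [0.6544, 0.1842, 0.2231]
tcp_rot: [[-0.91, 0.415, 0.001], [0.415, 0.91, 0.0], [-0.001, 0.001, -1.0]]
ft_force: [-0.2, -0.9, -0.2]
width: 0.0554
grasp_force: 0.0
```

```bash
python3 - <<'E'
from h import *
for n in("scene","side"):
    s,im,C=shot(n,n+"1")
    for c,st in caps(im): print(n,c,ray(c,.146,C)[:2].round(4))
go((.462,-.235,.22))
E
```

```text
scene [313.5 100.8] [0.3848 0.1189]
scene [369.1 112.3] [0.4972 0.1799]
scene [434.4 126.2] [0.6204 0.2452]
scene [359.9 131.8] [0.5302 0.1195]
scene [391.8 138.5] [0.5878 0.1518]
scene [428.2 148. ] [0.6544 0.183 ]
scene [463.4 194.2] [0.7716 0.1334]
scene [186.6 202. ] [ 0.4632 -0.2357]
side [452.1 145.8] [ 0.4605 -0.235 ]
side [205.3 162.3] [0.7607 0.1429]
side [220.6 204.9] [0.6524 0.1843]
side [259.4 216.7] [0.5859 0.1534]
side [297.4 225.3] [0.5282 0.1203]
side [200.7 237.2] [0.6181 0.2466]
side [282.5 260. ] [0.4947 0.1818]
side [365.4 289.1] [0.3735 0.129 ]
11.3 [0.6559 0.1845 0.2259] 0.06266652608171902
(0.462, -0.235, 0.22) [  0.24 -46.21   0.39]
```

The first bottle stands at (0.6535, 0.1837) and nothing else moved. Now the second bottle.

Emit:
apply_moves(motion=[[0, 0, -2, 0, 0, 0, 0], [0, 0, -4, 0, 0, 0, 0], [0, 0, -4.5, 0, 0, 0, 0], [0, 0, -4.5, 0, 0, 0, 0], [0, 0, -4.5, 0, 0, 0, 0], [0, 0, -4.5, 0, 0, 0, 0], [0, 0, -4.5, 0, 0, 0, 0], [0, 0, -4.5, 0, 0, 0, 0], [0, 0, -4.5, 0, 0, 0, 0], [0, 0.2, -4, 0, 0, 0, 0]])

```text
time: 12.3
eef_pos: [0.4792, -0.1944, 0.2208]
tcp_rot: [[-0.91, 0.415, 0.0], [0.415, 0.91, -0.0], [-0.0, -0.0, -1.0]]
ft_force: [-0.1, -1.1, 0.3]
width: 0.0932
grasp_force: 0.0
```

Emit:
apply_moves(motion=[[0, 0, -3, 0, 0, 0, 0], [0, 0, -1.7, 0, 0, 0, 0], [0, 0, 0, 0, 0, 0, 0], [0, 0, 0, 0, 0, 0, 0]])

```text
time: 12.7
eef_pos: [0.4608, -0.2351, 0.2206]
tcp_rot: [[-0.91, 0.415, 0.0], [0.415, 0.91, 0.0], [0.0, 0.0, -1.0]]
ft_force: [0.9, -0.1, -0.3]
width: 0.0929
grasp_force: 0.0
```

```bash
python3 - <<'E'
from h import *
s,im,C=shot("wrist"); tops(im,C); go((.4622,-.2352,.18),(.4622,-.2352,.1215))
E
```

```text
[323.  215.6] [ 304  198   39   36 1081] [ 0.4627 -0.2354  0.146 ]
12.75 [ 0.461  -0.2347  0.2206] 0.0933727965555575
(0.4622, -0.2352, 0.18) [-0.12  0.01  4.06]
(0.4622, -0.2352, 0.1215) [-0.   -0.    5.85]
```

Emit:
apply_moves(motion=[[0, -0.1, 0, 1, 0, 0, 0], [0, 0, 0, 1.5, 0, 0, 0], [0, 0, 0, 1.5, 0, 0, 0], [0, 0, 0, 1.5, 0, 0, 0], [0, 0, 0, 1.5, 0, 0, 0], [0, 0, 0, 1.5, 0, 0, 0], [0, 0, 0, 1, 0, 0, 0], [0, 0, 0, 0.4, 0, 0, 0], [0, 0, 0, 0, 0, 0, 0], [1, 0, 0, 0, 0, 0, 0]])

```text
time: 13.75
eef_pos: [0.4621, -0.2359, 0.122]
tcp_rot: [[-0.91, 0.415, 0.001], [0.415, 0.91, -0.0], [-0.001, -0.0, -1.0]]
ft_force: [0.5, 0.0, -0.1]
width: 0.0889
grasp_force: 0.0
```

Emit:
apply_moves(motion=[[1, 0, 0, 0, 0, 0, 0], [1, 0, 0, 0, 0, 0, 0], [1, 0, 0, 0, 0, 0, 0], [1, 0, 0, 0, 0, 0, 0], [1, 0, 0, 0, 0, 0, 0], [1, 0, 0, 0, 0, 0, 0], [1, 0, 0, 0, 0, 0, 0], [1, 0, 0, 0, 0, 0, 0], [1, 0, 0, 0, 0, 0, 0], [1, 0, 0, 0, 0, 0, 0]])

```text
time: 14.75
eef_pos: [0.4618, -0.2358, 0.1216]
tcp_rot: [[-0.91, 0.415, 0.0], [0.415, 0.91, 0.0], [0.0, 0.0, -1.0]]
ft_force: [-1.1, -0.0, -0.2]
width: 0.0274
grasp_force: 30.0
```

Emit:
apply_moves(motion=[[1, 0, 0, 0, 0, 0, 0], [1, 0, 0, 0, 0, 0, 0]])

```text
time: 14.95
eef_pos: [0.4617, -0.2358, 0.1216]
tcp_rot: [[-0.91, 0.415, -0.0], [0.415, 0.91, 0.0], [0.0, 0.0, -1.0]]
ft_force: [0.5, 0.3, -0.6]
width: 0.0271
grasp_force: 30.0
```

Emit:
apply_moves(motion=[[1, 0, 0, -0.5, 0, 0, 0], [1, 0, 0, -1, 0, 0, 0], [1, 0, 0, -2, 0, 0, 0], [1, 0, 0, -2, 0, 0, 0], [1, 0, 0, -2, 0, 0, 0], [1, 0, 0, -2, 0, 0, 0], [1, 0, 0, -2, 0, 0, 0], [1, 0, 0, -2, 0, 0, 0], [1, 0, 0, -2, 0, 0, 0], [1, 0, 0, -1.5, 0, 0, 0]])

```text
time: 15.95
eef_pos: [0.4617, -0.2359, 0.2937]
tcp_rot: [[-0.91, 0.415, 0.001], [0.415, 0.91, -0.001], [-0.001, -0.0, -1.0]]
ft_force: [0.0, -0.2, -2.7]
width: 0.0276
grasp_force: 30.0
```

Emit:
apply_moves(motion=[[1, 0.2, 1, -0.2, 0, 0, 0], [1, 0.5, 2.5, 0, 0, 0, 0], [1, 0.8, 3.5, 0, 0, 0, 0], [1, 0.9, 4, 0, 0, 0, 0], [1, 0.9, 4, 0, 0, 0, 0], [1, 0.9, 4, 0, 0, 0, 0], [1, 0.9, 4, 0, 0, 0, 0], [1, 0.9, 4, 0, 0, 0, 0], [1, 0.9, 4, 0, 0, 0, 0], [1, 0.9, 4, 0, 0, 0, 0]])

```text
time: 16.95
eef_pos: [0.5354, 0.1173, 0.2932]
tcp_rot: [[-0.91, 0.415, -0.001], [0.415, 0.91, -0.0], [0.001, -0.0, -1.0]]
ft_force: [1.5, 0.0, -1.9]
width: 0.0274
grasp_force: 30.0
```

Emit:
apply_moves(motion=[[1, 0.8, 4, 0, 0, 0, 0], [1, 0.7, 3, 0, 0, 0, 0], [1, 0.4, 2, 0, 0, 0, 0], [1, 0.1, 1, 0, 0, 0, 0], [1, 0, 0, 0, 0, 0, 0], [1, 0, 0, 0, 0, 0, 0], [1, 0, 0, 0, 0, 0, 0]])

```text
time: 17.65
eef_pos: [0.5591, 0.2133, 0.2937]
tcp_rot: [[-0.909, 0.416, -0.0], [0.416, 0.909, -0.0], [0.0, -0.0, -1.0]]
ft_force: [-0.3, 0.0, -2.4]
width: 0.0275
grasp_force: 30.0
```

```bash
python3 - <<'E'
from h import *
go((.560,.2147,.2),(.560,.2147,.1215))
s,im,C=shot("side"); s,i2,C2=shot("scene")
f=lambda i,a,b,c,d:cv2.resize(i[a:b,c:d],(400,400))
cv2.imwrite("pics/h2.png",np.hstack([f(im,130,330,130,330),f(i2,20,220,300,500)]))
E
```

```text
17.65 [0.5591 0.2133 0.2937] 0.027536980532730734
(0.56, 0.2147, 0.2) [-0.02  0.17  9.37]
(0.56, 0.2147, 0.1215) [-0.    0.    7.85]
```

View pics/h2.png

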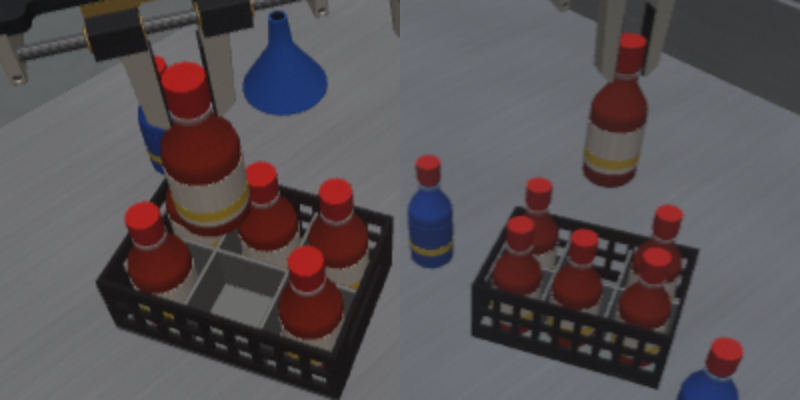

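The second bottle hangs upright above the last empty cell, and the first stands in its cell. I lower the second.

Emit:
apply_moves(motion=[[1, 0, 0.1, 1, 0, 0, 0], [1, 0, 0, 2, 0, 0, 0], [1, 0, 0, 2, 0, 0, 0], [1, 0, 0, 2, 0, 0, 0], [1, 0, 0, 1, 0, 0, 0], [1, 0, 0, 1, 0, 0, 0], [1, 0, 0, 0.5, 0, 0, 0], [1, 0, 0, 0, 0, 0, 0]])

```text
time: 18.55
eef_pos: [0.5596, 0.2151, 0.1983]
tcp_rot: [[-0.91, 0.415, -0.0], [0.415, 0.91, -0.0], [0.0, -0.0, -1.0]]
ft_force: [-0.4, 0.2, -2.5]
width: 0.0275
grasp_force: 30.0
```

Emit:
apply_moves(motion=[[1, 0, 0, 1, 0, 0, 0], [1, 0, 0, 1, 0, 0, 0], [1, 0, 0, 1, 0, 0, 0], [1, 0, 0, 1, 0, 0, 0], [1, 0, 0, 1, 0, 0, 0], [1, 0, 0, 0.5, 0, 0, 0], [1, 0, 0, 0.5, 0, 0, 0], [1, 0, 0, 0.3, 0, 0, 0], [1, 0, 0, 0.2, 0, 0, 0], [1, 0, 0, 0, 0, 0, 0]])

```text
time: 19.55
eef_pos: [0.5597, 0.2152, 0.1336]
tcp_rot: [[-0.91, 0.415, -0.0], [0.415, 0.91, -0.0], [0.0, -0.0, -1.0]]
ft_force: [1.0, 0.6, -3.4]
width: 0.0274
grasp_force: 30.0
```

Emit:
apply_moves(motion=[[1, 0, 0, 0.2, 0, 0, 0], [1, 0, 0, 0.2, 0, 0, 0], [1, 0, 0, 0.2, 0, 0, 0], [1, 0, 0, 0.2, 0, 0, 0], [1, 0, 0, 0.1, 0, 0, 0], [1, 0, 0, 0.1, 0, 0, 0], [1, 0, 0, 0.1, 0, 0, 0], [1, 0, 0, 0.05, 0, 0, 0], [1, 0, 0, 0, 0, 0, 0], [1, 0, 0, 0, 0, 0, 0]])

```text
time: 20.55
eef_pos: [0.5597, 0.2152, 0.1222]
tcp_rot: [[-0.91, 0.415, 0.0], [0.415, 0.91, 0.0], [-0.0, 0.0, -1.0]]
ft_force: [-0.4, -1.1, -2.4]
width: 0.0276
grasp_force: 30.0
```

Emit:
apply_moves(motion=[[1, 0, 0, 0.05, 0, 0, 0], [1, 0, 0, 0, 0, 0, 0]])

```text
time: 20.75
eef_pos: [0.5597, 0.2152, 0.1217]
tcp_rot: [[-0.91, 0.415, 0.0], [0.415, 0.91, 0.0], [-0.0, 0.0, -1.0]]
ft_force: [-0.4, -0.3, -1.8]
width: 0.0273
grasp_force: 30.0
```

Emit:
apply_moves(motion=[[1, 0, 0, 0.05, 0, 0, 0], [1, 0, 0, 0, 0, 0, 0]])

```text
time: 20.95
eef_pos: [0.5599, 0.2153, 0.1216]
tcp_rot: [[-0.91, 0.415, 0.001], [0.415, 0.91, 0.0], [-0.001, 0.0, -1.0]]
ft_force: [-1.1, -0.8, 2.6]
width: 0.0272
grasp_force: 30.0
```

Emit:
apply_moves(motion=[[0.45, 0, 0, 0, 0, 0, 0], [0.45, 0, 0, 0, 0, 0, 0], [0.45, 0, 0, 0, 0, 0, 0], [0.45, 0, 0, 0, 0, 0, 0], [0.45, 0, 0, -0.5, 0, 0, 0], [0.45, 0, 0, -1, 0, 0, 0], [0.45, 0, 0, -1.5, 0, 0, 0], [0.45, 0, 0, -2, 0, 0, 0], [0.45, 0, 0, -3, 0, 0, 0], [0.45, 0, 0, -3, 0, 0, 0]])

```text
time: 21.95
eef_pos: [0.5596, 0.2152, 0.2335]
tcp_rot: [[-0.91, 0.415, 0.001], [0.415, 0.91, 0.0], [-0.001, 0.0, -1.0]]
ft_force: [1.2, 0.5, -0.9]
width: 0.0513
grasp_force: 0.0
```

Emit:
apply_moves(motion=[[0.4, 0, 0, -3, 0, 0, 0], [0.4, 3, 0, -3, 0, 0, 0], [0.4, 4, 0, 0, 0, 0, 0], [0.4, 4, 0, 0, 0, 0, 0], [0.4, 4, 0, 0, 0, 0, 0], [0.4, 0, 0, 0, 0, 0, 0], [0.4, 0, 0, 0, 0, 0, 0]])

```text
time: 22.65
eef_pos: [0.4231, 0.2777, 0.2926]
tcp_rot: [[-0.91, 0.414, 0.002], [0.414, 0.91, 0.001], [-0.001, 0.001, -1.0]]
ft_force: [-0.0, -0.2, 0.7]
width: 0.056
grasp_force: 0.0
```

```bash
python3 - <<'E'
from h import *
for n in("scene","side"):
    s,im,C=shot(n,n+"2")
    for c,st in caps(im): print(n,c,ray(c,.146,C)[:2].round(4))
go()
E
```

```text
scene [313.4 100.8] [0.3846 0.1187]
scene [369.2 112.4] [0.4976 0.1798]
scene [402.1 119.4] [0.5609 0.2134]
scene [434.3 126.2] [0.6203 0.2451]
scene [359.9 131.8] [0.5302 0.1195]
scene [391.9 138.5] [0.588 0.152]
scene [428.3 147.9] [0.6543 0.1834]
scene [463.4 194.3] [0.7718 0.1332]
side [238.5 245.1] [0.5638 0.2129]
side [363.4 287.1] [0.3776 0.1286]
22.75 [0.424  0.2772 0.2918] 0.05573549911788182
```

View pics/scene2.png

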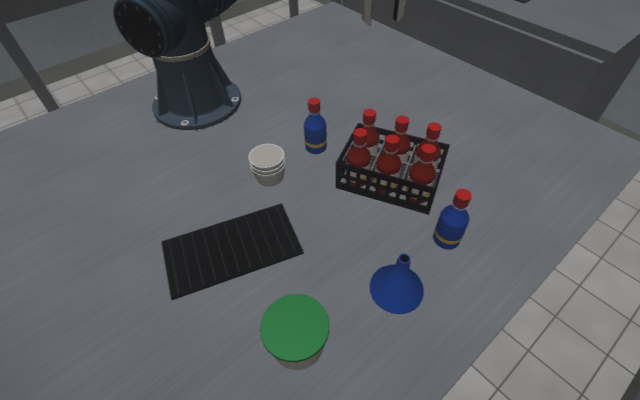

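All six red bottles stand in the crate (caps from (360,132) to (434,126)). The mat is empty and the bystanders have not moved.

```bash
python3 -c "
from bench import bot
print(bot.job_done())"
```

```text
the job is handed in; nothing more can be done
None
```

Both sauce bottles from the mat now stand upright in the crate's two empty cells, so all six cells hold a bottle; the bystanders did not move, and I handed the job in after about 23 s of robot time (the hand-in returned no verdict).

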